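Clamp a manifold block in the one-hand bar clamp and keep it gripped

ROBOT

A 7-joint arm with a two-finger parallel gripper is mounted at the origin on the work surface. World frame = base frame: x ahead of the robot, y to its left, z up, the work surface at z = 0. Lengths are in m, angles in rad, forces in N, time in s.
With the tool pointing down it reaches from about 0.425 to 0.825 m from the base axis. Payload 3.6 kg.
Tool frame: the origin (TCP) lies at the very end of the fingers, on their centre line; the grasp point (between the pads) lies 19 mm behind it; z points along the fingers, y is the line along which they close (so a half turn about z gives the same grasp; the last joint's range is limited). The gripper opens to 85 mm and grips with 20 to 120 N. Pads are 22 mm wide; open, the fingers measure 114 mm over their backs; the gripper's body (76 mm by 85 mm) begins 54 mm behind the grasp point. The pads swing forward as they close: fully open they stand 13 mm farther back than shut.
Start: joints at [1.107, 0.615, -0.013, 1.423, 0.008, 1.103, -0.04], TCP at [0.276, -0.589, 0.196] pointing down, gripper open.
Joint ranges: [-3.12, 3.12], [-0.3, 2.06], [-1.34, 1.32], [0.26, 2.42], [-1.36, 4.5], [0.01, 1.98], [-2.84, 2.84]. Speed limits (rad/s): [2.79, 2.79, 3.14, 3.14, 3.14, 3.14, 3.14].

INTERFACE

Orientations are given as a unit quaternion [x, y, z, w].
In Python, from station import manip, optics, workorder gives the robot as it stands.
- The arm moves only by the tool step_arm, never from a script. Its argument "steps" is text: rows parted by semicolons, each of 5 numbers parted by spaces: the opening, from 0 (shut) to 1 (fully open), then the shift along the tool's x, y, z in cm, then the turn about the tool's z in degrees. In form: jaw dx dy dz twist; .... A call has 1 to 12 rows; each row is the pose to reach, as a shift and turn from the pose commanded when the call began, along the tool's axes at that moment; what a row does not reach only later rows make up. A row lasts 1/8 s, in which the tool goes at most 62.5 mm and 10.7 degrees, less where a joint would pass 70% of its speed; a pose out of reach is approached as far as the arm can. A call with a gripper value outside its range is refused whole. The fingers move at their own pace and stop on an object; the grip force is fixed at half the most. Time passes only in rows, so rows that repeat a pose let the fingers close. It gives the time, the measured TCP pose, the force, the opening and the grip force at its end, in the units of the state.
- manip.sense(): the state, without advancing time (a new reading comes with each control period).
- optics.camera(name): name is "scene" or "side" or "wrist"; returns a dict with "image" (400x640x3 uint8, blue, green, red), "camera_matrix" (3x3 intrinsics, pixels), "origin" and "attitude" of the camera in the world. Camera axes: x right, y up, looking along -z (the intrinsics and any distortion apply to the point x, -y, -z); pixel columns grow to the right and rows downward; lengths in m; the calibration is good to about 2 mm. A picture is of the moment at which its call begins. There is no depth.
- workorder.finish_job(): hands the job in; it is judged then, once.
The state is a dict: "time": time; "qpos": joint angles; "qd": joint speeds; "joint_torque": joint torques, N m; "eef_pos": TCP position; "tcp_rot": TCP orientation; "ft_force": force on the tool from outside, world axes, zero at the start; "ft_torque": the same for the moment, N m; "width": opening from 0.0 (shut) to 1.0 (fully open); "grip_force": force on a finger pad.
Only numpy, scipy, OpenCV 4.12 (cv2) and the standard library are available. Lean on these libraries where they do the work, as an engineer would, in place of code of your own. Each camera call takes 0.05 s, during which the arm holds its last target. There are 200 camera calls.

TASK

Stand the drilled aluminium manifold block, ports up and lengthwise along the bar, on the blue plate between the two rubber pads of the one-hand bar clamp and let it go; then pump the clamp's trigger against its handle, squeezing and letting it out again, until the sliding jaw's pad bears on the block and nips it against the fixed pad. The clamp does not hold by itself, so finish while still holding the trigger squeezed: just firmly enough to grip the block, not so hard that its soft pad is crushed. Close the jaw with the trigger only, not by pushing it, and leave the other fittings where they lie.

Things in the scene. Friction and masses are not known exactly. Their poses are not given: they have to be found in the camera images.
- manifold: the workpiece: a plain aluminium manifold block standing on the bench, 60 long (its x) x 40 wide (its y) x 75 mm high, about 0.42 kg, with two round ports in its top face and one low in each long side. Origin at the centre of its underside, z up. It looks the same after half a turn.
- clamp: pistol-grip one-hand bar clamp lying flat, its grey body bolted on a blue plate (6 mm thick; x -94 to 128, y -43 to 107). Origin at bench level under the bar's axis, in the plane of the fixed pad's face; x along the bar to the sliding jaw, y across towards the jaws' tips (handle and trigger at -y), z up. All of it is 24 to 60 mm above the bench; body x -78 to -10, y -18 to 52; bar y -8 to 8 mm
- fixed_pad: rubber pad on the fixed jaw, 44 mm wide (y) x 34 high; origin at the centre of the face that looks to the sliding jaw, at clamp x = 0, y = 62 mm, 42 mm above the bench
- sliding_jaw: the grey sliding jaw on the bar's end, 30 mm high, carrying the jaw pad: it starts 14 mm beyond the pad's face and reaches from the bar to clamp y = 86 mm; origin on the bar's axis, 98 mm along clamp x when wide open
- jaw_pad: soft rubber pad, 14 thick, 44 wide (y) x 34 mm high, on the sliding jaw at the bar's end; origin at the centre of the face that looks to the fixed pad (42 mm above the bench); axes as the clamp's. It gives 1 mm for each 12 N; above 50 N (about 4 mm) it is crushed
- seat (a point): where the centre of the block's underside is when clamped square and centred: on the blue plate's top, 6 mm above the bench, at clamp x = 30, y = 62 mm; axes as the clamp's. Before clamping the block may stand anywhere between the pads along x; the jaw pushes it home
- bar (a joint): travel of the toothed bar with its jaw, m: 0 wide open (98 mm between the pads), grows as the jaw closes, at most 0.047; starts at 0.004 to 0.016. It drags with about 8 N and stays where left; but when the pad is pressed and the trigger let out, it springs back until at most 8 N remain. Its tail sticks out behind the body to clamp x = -196 mm, farther as it closes
- trigger (a joint): trigger angle, rad: 0 out (sprung), 0.19 fully squeezed, about a vertical pin at clamp x = -38, y = 40 mm. A full stroke, in to the stop and fully out, draws the jaw one 6 mm tooth. This takes about 10 N at the grip point. If the pad only just touches at the stop, stroke again: the next stroke nips the block part-way (near 0.13 rad), the jaw pressing with 1.5 times the force on the trigger; forced on to the stop it crushes the pad
- trigger_grip: the trigger's black grip, 10 mm thick (x) x 82 long (y) x 26 high; origin at its middle, 100 mm from the pin, 42 mm above the bench: at clamp x = -28.5, y = -60 mm when out, x = -47.5 when squeezed. Squeezing moves it to clamp -x, towards the handle. 40 mm free in front of it
- handle_grip (a point): middle of the fixed pistol handle opposite the trigger's grip point: clamp x = -65, y = -60 mm, 42 mm above the bench. The handle is 18 mm thick (x), 94 long, 30 high, free behind. Over handle and trigger: 50 mm with the trigger out, 31 mm squeezed
- hex_cap: bystander: large steel hexagon cap, 50 mm across flats, 42 high; origin under its centre
- adapter: bystander: steel screw adapter standing upright, hexagon 38 mm, 66 high; origin under its centre
- union_nut: bystander: steel union nut, 42 mm across flats, 26 high, beyond the sliding jaw; origin under its centre
- dust_cap: bystander: white plastic dust cap, 39 mm across, 22 high; origin under its centre
- wrench: bystander: open-ended wrench, 200 mm long, lying at the far side; origin near its middle
- sealant: bystander: sealant bottle, 42 mm across, 105 high; origin under its centre
- elbow: bystander: steel elbow fitting, about 60 x 26 mm, 42 high; origin under its centre
Not all that is in view belongs to the job. What is shaped like the manifold but purple or yellow is not meant.

How it is judged:
By the outcome, as a careful person would: the job done as asked, in the order asked, and still so for the second after the job is handed in, while the arm keeps its last pose, push and grip.
It also fails if it takes over 72 s, if anything falls off the work surface, if the arm or the gripper's body presses on something with over 40 N, if the wrist force passes 120 N, or if a joint passes its speed limit or range.

## Working session

There is one attempt and no reset: what is moved stays moved. The work goes in short steps, Python scripts to look and compute and a tool call to move; the robot and the scene stay as the last step left them, time stands still between calls to the robot, and variables do not carry over. Pictures are saved under pics/ and viewed, at most 10 in all, crops included, and the job is handed in when it is done.

Besides the shell and the picture viewer there is one more tool, called after ">>>" as name(argument=value, ...) on one line, values as JSON. step_arm: Moves the arm, as the interface text tells. Its arguments: {"type":"object","properties":{"steps":{"type":"string"}},"required":["steps"]}

```bash
mkdir -p pics; cat > h.py <<'E'
import numpy as np, cv2
from station import manip, optics, workorder
from scipy.spatial.transform import Rotation as R
def rot(a):
    a=np.array(a,float)
    return a if a.shape==(3,3) else R.from_quat(a).as_matrix()
def ray(c,u,v):
    d=np.linalg.inv(c["camera_matrix"])@np.array([u,v,1.]); d=d*[1,-1,-1]
    return np.array(c["origin"]),rot(c["attitude"])@d
def onz(c,u,v,z):
    o,d=ray(c,u,v); return o+d*(z-o[2])/d[2]
def proj(c,p):
    q=rot(c["attitude"]).T@(np.array(p,float)-c["origin"]); q=q*[1,-1,-1]
    w=np.array(c["camera_matrix"])@q; return w[:2]/w[2]
E
python3 - <<'E'
from h import *
import pickle
cs={n:optics.camera(n) for n in("scene","side")}
pickle.dump(cs,open("c0.pkl","wb"))
for n,c in cs.items(): cv2.imwrite(f"pics/{n}0.png",c["image"]); print(n,c["origin"],c["attitude"],c["camera_matrix"],[k for k in c])
print(manip.sense())
E
```

```text
scene [ 0.95406684 -0.80993927  0.85065971] [0.40451267 0.08551976 0.21320425 0.88521173] [[474.9928209    0.         321.24199312]
 [  0.         474.9928209  202.59189131]
 [  0.           0.           1.        ]] ['image', 'camera_matrix', 'origin', 'attitude']
side [0.06588139 0.79154055 0.73141013] [-0.11691275  0.43391105  0.86100288 -0.23817357] [[361.44390791   0.         326.92978594]
 [  0.         361.44390791 202.64562079]
 [  0.           0.           1.        ]] ['image', 'camera_matrix', 'origin', 'attitude']
{'time': 0.1, 'qpos': array([ 1.10649551,  0.61581978, -0.01259473,  1.42479106,  0.00808893,
        1.10344315, -0.04038264]), 'qd': array([-0.00048525, -0.0011234 , -0.00025382, -0.0029376 , -0.00012064,
       -0.00145027,  0.00072195]), 'joint_torque': array([ 1.54891928e-03, -4.70382392e+01,  2.60439198e-01, -1.71570593e+01,
        1.01376080e-02,  5.83557572e-03,  2.75331399e-05]), 'eef_pos': array([ 0.27522405, -0.58796325,  0.19493859]), 'tcp_rot': array([ 9.76129552e-01,  2.17185735e-01, -2.78958278e-04, -1.17293930e-03]), 'ft_force': array([-0.34996548,  0.4115235 , -0.21676081]), 'ft_torque': array([ 0.04358702, -0.00104446, -0.01349867]), 'grip_force': 0.0, 'width': 1.0019071489279314}
```

View pics/scene0.png

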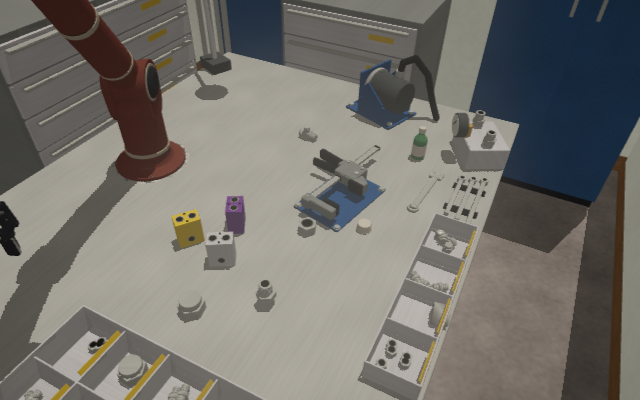

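View pics/side0.png

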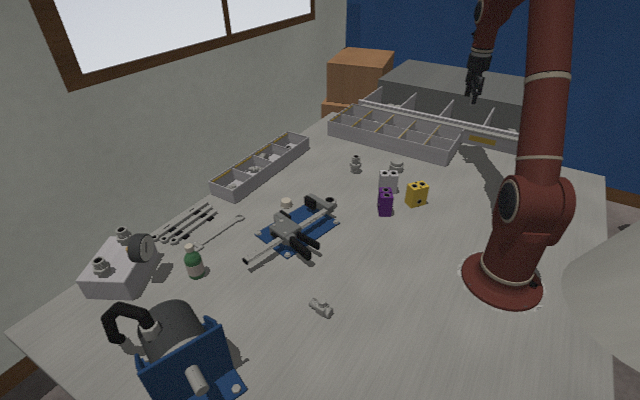

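Candidates in the scene view: silver block (220,249), purple (235,214) and yellow (188,228). The bare aluminium one at (220,249) fits. The clamp is at about (340,195), with its sliding jaw near (318,207). I'll check both in one close crop.

```bash
python3 - <<'E'
from h import *
import pickle
cs=pickle.load(open("c0.pkl","rb"))
a=cs["scene"]["image"][130:275,165:395]; cv2.imwrite("pics/crop0.png",cv2.resize(a,None,fx=3.4,fy=3.4,interpolation=cv2.INTER_CUBIC))
for n,c in cs.items():
    im=c["image"]; hsv=cv2.cvtColor(im,cv2.COLOR_BGR2HSV)
    m=cv2.inRange(hsv,(100,110,50),(122,255,255))
    k,l,s,ce=cv2.connectedComponentsWithStats(m)
    for i in range(1,k):
        if s[i,4]>60: print(n,s[i],ce[i],onz(c,*ce[i],.006))
E
```

```text
scene [ 226    0   54   25 1033] [252.17521781   9.73668925] [-0.42152376  1.2114061   0.006     ]
scene [  490     0   150   202 24240] [568.15284653  88.2129538 ] [1.07522562 1.0971703  0.006     ]
scene [330 192  27  23 200] [342.205 201.765] [0.58708927 0.09208904 0.006     ]
side [ 346    0  132   68 7306] [413.6860115  28.5491377] [ 1.28761162 -2.90348511  0.006     ]
side [ 487    0   42   77 1983] [511.45940494  43.37619768] [ 0.38495817 -2.77358922  0.006     ]
side [  562     0    78   194 12712] [605.28886092  92.687382  ] [-0.26745611 -1.79671446  0.006     ]
side [289 205  30  19 263] [301.16730038 213.78707224] [0.60271775 0.04501346 0.006     ]
side [301 215  36  25 417] [319.05515588 227.23741007] [0.5180967  0.07191151 0.006     ]
side [256 226  18  18 137] [265.48175182 235.28467153] [0.63602295 0.1864416  0.006     ]
side [274 244  23  13 114] [284.04385965 249.64035088] [0.55197875 0.20749862 0.006     ]
side [ 135  316  112   84 3452] [193.74449594 367.67062572] [0.50480524 0.58839429 0.006     ]
```

View pics/crop0.png

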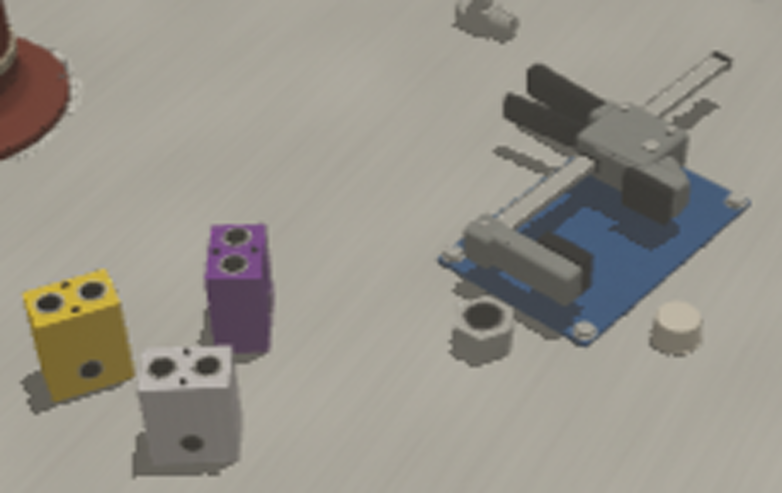

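```bash
cat > m.py <<'E'
from h import *
import pickle
cs=pickle.load(open("c0.pkl","rb"))
for n,(x0,y0,x1,y1) in {"scene":(285,170,395,240),"side":(240,190,350,265)}.items():
    c=cs[n]; hsv=cv2.cvtColor(c["image"],cv2.COLOR_BGR2HSV)
    m=cv2.inRange(hsv,(95,70,25),(128,255,255)); z=np.zeros_like(m); z[y0:y1,x0:x1]=m[y0:y1,x0:x1]
    h=cv2.convexHull(cv2.findNonZero(z))
    q=cv2.approxPolyDP(h,3,True)[:,0]
    print(n)
    for p in q: print(p,onz(c,*(p),.006).round(4))
    # block
for n,(x0,y0,x1,y1) in {"scene":(200,225,240,270),"side":(374,165,402,196)}.items():
    a=cs[n]["image"][y0:y1,x0:x1]; cv2.imwrite(f"pics/b_{n}.png",cv2.resize(a,None,fx=9,fy=9,interpolation=cv2.INTER_CUBIC))
b=[cv2.imread(f"pics/b_{n}.png") for n in("scene","side")]
H=max(i.shape[0] for i in b); cv2.imwrite("pics/blk.png",np.hstack([cv2.copyMakeBorder(i,0,H-i.shape[0],0,8,0) for i in b]))
c=cs["scene"]; P=[(206.2,232.9),(233.2,231.8),(235.6,242.9),(207,245.3)]
for p in P: print(onz(c,*p,.075).round(4))
E
python3 m.py
```

```text
scene
[381 192] [0.6654 0.1804 0.006 ]
[337 230] [ 0.6209 -0.0134  0.006 ]
[298 208] [0.4934 0.0138 0.006 ]
[300 201] [0.4846 0.0413 0.006 ]
[331 187] [0.5329 0.1348 0.006 ]
[367 180] [0.6104 0.2119 0.006 ]
side
[339 223] [0.4754 0.0223 0.006 ]
[316 243] [0.4884 0.1368 0.006 ]
[287 258] [0.5252 0.2302 0.006 ]
[255 234] [0.6666 0.1982 0.006 ]
[312 201] [ 0.6104 -0.0318  0.006 ]
[ 0.386  -0.2271  0.075 ]
[ 0.4386 -0.1954  0.075 ]
[ 0.4635 -0.2224  0.075 ]
[ 0.4114 -0.2581  0.075 ]
```

View pics/blk.png

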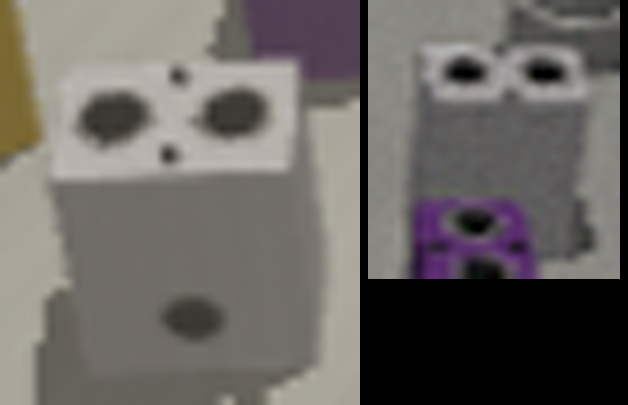

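The crop confirms the silver block, with two top ports and one side port; the yellow and purple ones are decoys. Its centre is near (0.425,-0.226) with the long axis at about 32°. Measured top sides of 61 x 38 mm match the given sizes. Moving above it.

>>> step_arm(steps="0.7 4 -3.7 0 0; 0.7 8 -7.4 -2 0; 0.7 12 -11 -4 -2; 0.7 16 -14.6 -5 -4; 0.7 20 -18.2 -5 -6; 0.7 24 -21.9 -5 -7.5; 0.7 27 -25 -5 -7.5; 0.7 28.9 -26.4 -5 -7.5; 0.7 28.9 -26.4 -5 -7.5; 0.7 28.9 -26.4 -5 -7.5")

```text
time: 1.35
eef_pos: [0.4245, -0.2285, 0.2458]
tcp_rot: [0.96, 0.28, -0.001, 0.0]
ft_force: [-0.6, -0.7, -0.3]
width: 0.698
grip_force: 0.0
```

```bash
cat > w.py <<'E'
from h import *
import pickle,sys
c=optics.camera("wrist"); pickle.dump(c,open(sys.argv[1]+".pkl","wb")); cv2.imwrite(f"pics/{sys.argv[1]}.png",c["image"])
s=manip.sense(); print(s["time"],s["eef_pos"].round(4),rot(s["tcp_rot"])[:,:2].T.round(3),s["width"],s["ft_force"].round(1)); print(c["origin"],c["camera_matrix"][0][0])
print(proj(c,[.425,-.226,.075]), proj(c,[.57,.1,.006]))
E
python3 w.py w1; python3 -c "
from h import *
import pickle
c=pickle.load(open('c0.pkl','rb'))['scene']
print(onz(c,234,203.5,.075))"
```

```text
1.4 [ 0.4244 -0.2288  0.2458] [[ 0.844  0.536 -0.001]
 [ 0.536 -0.844  0.   ]] 0.7052327025485062 [-0.4  0.4 -0.1]
[ 0.48982865 -0.1881777   0.42263612] 351.7844852490714
[317.88109638 160.19176114] [ 107.82307697 -166.67684944]
[ 0.38398675 -0.11247285  0.075     ]
```

View pics/w1.png

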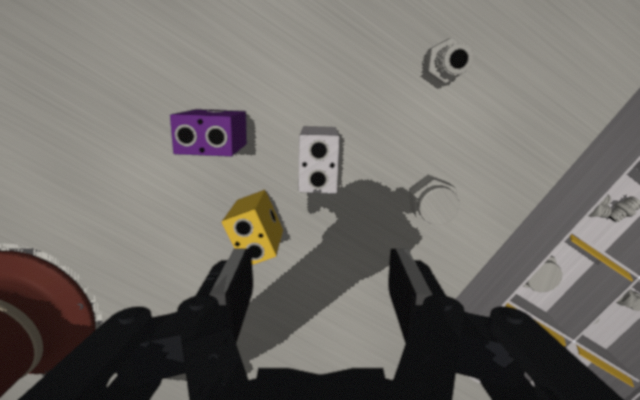

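The wrist view shows the silver block's top face at about (319,164), purple at (205,133) and yellow at (252,228), clear of the fingers' path. I'll measure the block precisely.

```bash
python3 - <<'E'
from h import *
import pickle
c=pickle.load(open("w1.pkl","rb")); im=c["image"]
g=cv2.cvtColor(im,cv2.COLOR_BGR2GRAY); a=g[120:200,290:350]
print(g[150,290:350:3])
m=(a>185).astype(np.uint8)
k,l,s,ce=cv2.connectedComponentsWithStats(m); i=1+np.argmax(s[1:,4]); print(s[i])
r=cv2.minAreaRect(cv2.findNonZero((l==i).astype(np.uint8))); b=cv2.boxPoints(r)+[290,120]
P=np.array([onz(c,*p,.075) for p in b]); print(b,P.round(4),P.mean(0))
for i in range(2):
    d=P[i+1]-P[i]; print(np.linalg.norm(d),np.degrees(np.arctan2(d[1],d[0])))
E
```

```text
[151 152 150 160 178 179 165  62  15  16  18  17  70 167 181 178 134  76
 138 152]Traceback (most recent call last):
  File "<stdin>", line 7, in <module>
    return _wrapfunc(a, 'argmax', axis=axis, out=out, **kwds)
    return bound(*args, **kwds)
ValueError: attempt to get argmax of an empty sequence
```

```bash
python3 - <<'E'
from h import *
import pickle
c=pickle.load(open("w1.pkl","rb")); im=c["image"]
g=cv2.cvtColor(im,cv2.COLOR_BGR2GRAY); a=g[120:200,290:350]
m=(a>168).astype(np.uint8)
k,l,s,ce=cv2.connectedComponentsWithStats(m); i=1+np.argmax(s[1:,4]); print(s[i])
r=cv2.minAreaRect(cv2.findNonZero((l==i).astype(np.uint8))); b=cv2.boxPoints(r)+[290,120]
P=np.array([onz(c,*p,.075) for p in b]); print(b,P.round(4),P.mean(0))
for i in range(2):
    d=P[i+1]-P[i]; print(np.linalg.norm(d),np.degrees(np.arctan2(d[1],d[0])))
E
```

```text
[   9   16   39   56 1132]
[[298.2522316  189.93757629]
 [300.20127487 135.36433411]
 [337.36815262 136.69172668]
 [335.41910934 191.26496887]] [[ 0.3877 -0.2257  0.075 ]
 [ 0.4367 -0.198   0.075 ]
 [ 0.4553 -0.2296  0.075 ]
 [ 0.4071 -0.2588  0.075 ]] [ 0.42167364 -0.22800769  0.075     ]
0.05629322259181502 29.456233395662196
0.03665174635575982 -59.53154277864766
```

>>> step_arm(steps="0.7 -0.2 -0.2 5 2; 0.7 -0.2 -0.2 10 2; 0.7 -0.2 -0.2 15 2; 0.7 -0.2 -0.2 19 2; 0.7 -0.2 -0.2 21 2; 0.7 -0.2 -0.2 21 2; 0.3 -0.2 -0.2 21 2; 0.3 -0.2 -0.2 21 2; 0.3 -0.2 -0.2 21 2; 0.3 -0.2 -0.2 21 2; 0.3 -0.2 -0.2 21 2")

```text
time: 2.78
eef_pos: [0.4229, -0.2272, 0.0374]
tcp_rot: [0.965, 0.263, 0.001, 0.001]
ft_force: [-1.9, 0.4, 6.8]
width: 0.418
grip_force: 60.1
```

>>> step_arm(steps="0.3 0 0 -5 0; 0.3 0 0 -10 0; 0.3 2 -1 -15 0; 0.3 6 -3 -19 -8; 0.3 11 -4.5 -21 -17; 0.3 16 -6.5 -21 -27; 0.3 20 -8 -21 -37; 0.3 22.4 -9.1 -21 -46; 0.3 22.4 -9.1 -21 -46; 0.3 22.4 -9.1 -21 -46; 0.3 22.4 -9.1 -21 -46")

```text
time: 4.15
eef_pos: [0.5683, -0.0359, 0.2458]
tcp_rot: [0.786, 0.618, -0.001, 0.0]
ft_force: [0.3, -0.3, -3.9]
width: 0.414
grip_force: 60.5
```

```bash
python3 w.py w2
```

```text
4.2 [ 0.5685 -0.0356  0.246 ] [[ 0.235  0.972 -0.001]
 [ 0.972 -0.235 -0.   ]] 0.4135749700606061 [ 0.1 -0.2 -4.2]
[0.58672328 0.0381203  0.42266219] 351.7844852490714
[241.03636686 340.87187843] [292.42697082  27.74590633]
```

View pics/w2.png

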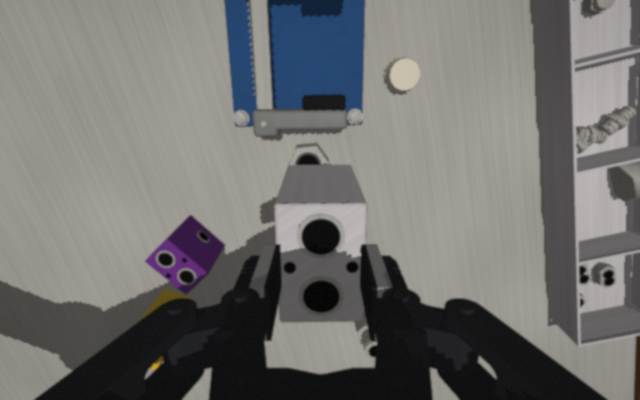

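The view shows the plate's long edges at columns ~229 and ~363, the jaw pad at (324,102), the fixed pad at the top edge (~(322,5)), and the block held square. I'll measure the clamp's axes from the plate edges, then step forward so the fixed pad comes into view.

```bash
cat > p.py <<'E'
from h import *
import pickle,sys
c=pickle.load(open(sys.argv[1]+".pkl","rb")); r0,r1=int(sys.argv[2]),int(sys.argv[3])
hsv=cv2.cvtColor(c["image"],cv2.COLOR_BGR2HSV); m=cv2.inRange(hsv,(95,90,25),(128,255,255))
m[:, :180]=0; m[:,430:]=0
L=[];Rr=[]
for r in range(r0,r1,3):
    x=np.nonzero(m[r])[0]; L.append(onz(c,x[0]-.5,r,.006)); Rr.append(onz(c,x[-1]+.5,r,.006))
out=[]
for nm,E,yc in(("L",L,-43),("R",Rr,107)):
    E=np.array(E)[:,:2]; vx,vy,x0,y0=cv2.fitLine(E.astype(np.float32),cv2.DIST_HUBER,0,1e-5,1e-5).ravel()
    if vy>0: vx,vy=-vx,-vy
    print(nm,"x-axis angle",np.degrees(np.arctan2(vy,vx)),"point",x0,y0); out.append((vx,vy,x0,y0))
v=np.mean([o[:2] for o in out],0); v/=np.linalg.norm(v); yh=np.array([-v[1],v[0]])
offs=[np.dot(yh,o[2:]) for o in out]; print("width",offs[1]-offs[0],"y0 from L,R",offs[0]+.043,offs[1]-.107)
y0=np.mean([offs[0]+.043,offs[1]-.107]); np.save("ax.npy",np.r_[v,y0])
g=cv2.cvtColor(c["image"],cv2.COLOR_BGR2GRAY)
print("col 325", g[:140,325].tolist())
E
python3 p.py w2 15 90
```

```text
L x-axis angle -102.43706 point 0.49492076 0.08846837
R x-axis angle -103.32172 point 0.6366031 0.049376965
width 0.14683127 y0 from L,R 0.5057497 0.502581
col 325 [31, 31, 30, 33, 32, 33, 32, 30, 33, 31, 31, 29, 32, 33, 40, 51, 60, 63, 64, 65, 64, 65, 66, 67, 66, 66, 66, 66, 66, 66, 68, 67, 67, 67, 66, 66, 65, 66, 65, 67, 66, 66, 66, 67, 67, 66, 67, 67, 66, 65, 65, 66, 66, 66, 66, 67, 67, 66, 66, 67, 65, 66, 66, 67, 66, 67, 67, 67, 65, 66, 66, 66, 65, 66, 65, 65, 65, 67, 66, 67, 66, 66, 68, 65, 66, 65, 64, 67, 66, 65, 66, 66, 66, 62, 53, 34, 26, 26, 25, 26, 25, 26, 24, 24, 26, 25, 24, 26, 27, 44, 75, 102, 114, 120, 124, 123, 123, 123, 122, 122, 122, 121, 120, 119, 118, 116, 109, 101, 89, 80, 76, 78, 94, 123, 144, 151, 154, 153, 153, 154]
```

>>> step_arm(steps="0.3 3 0 0 0; 0.3 6 0 0 0; 0.3 8 0 0 0; 0.3 8 0 0 0; 0.3 8 0 0 0; 0.3 8 0 0 0")

```text
time: 4.95
eef_pos: [0.5876, 0.0415, 0.2459]
tcp_rot: [0.786, 0.619, -0.001, 0.0]
ft_force: [-1.1, -0.2, -3.8]
width: 0.412
grip_force: 60.5
```

```bash
python3 w.py w3; python3 p.py w3 75 180
```

```text
5.0 [0.5876 0.0419 0.246 ] [[ 0.234  0.972 -0.001]
 [ 0.972 -0.234 -0.   ]] 0.4142247146068695 [-0.  -0.5 -3.1]
[0.60587392 0.11554414 0.42279333] 351.7844852490714
[244.73788101 393.00133094] [293.42445486 103.74036749]
L x-axis angle -102.72676 point 0.4970813 0.09773899
R x-axis angle -102.97894 point 0.63587785 0.04587205
width 0.1468566 y0 from L,R 0.5058849 0.5027415
col 325 [65, 66, 64, 64, 65, 66, 65, 66, 65, 65, 65, 65, 65, 64, 66, 66, 65, 65, 65, 64, 65, 64, 65, 65, 65, 66, 66, 67, 65, 65, 65, 64, 64, 66, 67, 69, 82, 96, 105, 112, 118, 119, 119, 119, 119, 119, 119, 120, 117, 118, 117, 113, 110, 110, 113, 120, 124, 127, 126, 126, 124, 124, 124, 122, 121, 120, 118, 115, 108, 99, 84, 64, 39, 29, 26, 24, 27, 26, 26, 26, 25, 23, 26, 31, 33, 34, 34, 34, 32, 35, 35, 38, 45, 57, 63, 67, 67, 69, 67, 70, 69, 69, 70, 70, 70, 70, 70, 70, 68, 69, 70, 68, 67, 67, 68, 68, 68, 69, 69, 69, 68, 68, 69, 68, 69, 68, 67, 67, 68, 67, 68, 69, 66, 68, 68, 69, 68, 69, 66, 69]
```

View pics/w3.png

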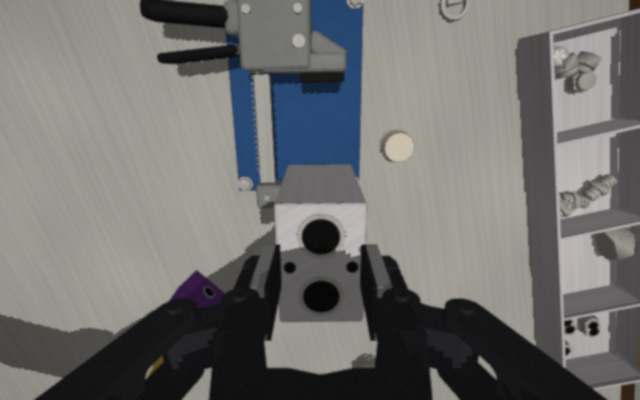

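```bash
python3 - <<'E'
from h import *
import pickle
ang=np.radians(-102.85); v=np.array([np.cos(ang),np.sin(ang)]); yh=np.array([-v[1],v[0]])
c2,c3=[pickle.load(open(f"w{i}.pkl","rb")) for i in(2,3)]
f=lambda c,u,r,z:(v@onz(c,u,r,z)[:2],yh@onz(c,u,r,z)[:2])
for n,c,u,r,z in(("jawface top",c2,325,94.3,.059),("jawback",c2,325,108.8,.059),("fixed back",c3,325,71,.059),("fixed 83 top",c3,325,83,.059),("fixed 83 bot",c3,325,83,.025),("fixed 92 bot",c3,325,92.5,.025),("92 plate",c3,325,92.5,.006),("w2 14 top",c2,325,14.5,.059),("w2 14 bot",c2,325,14.5,.025)): print(n,np.round(f(c,u,r,z),4))
# tcp / block in clamp axes, cam
for c in(c2,c3): print("cam",v@c["origin"][:2],yh@c["origin"][:2])
s=manip.sense(); print("tcp",v@s["eef_pos"][:2],yh@s["eef_pos"][:2])
R3=rot(s["tcp_rot"]); print(np.degrees(np.arctan2(R3[1,0],R3[0,0])))
# lateral: pad columns
for c,r,cols in((c2,102,(280,370)),(c3,77,(280,370))):
    g=cv2.cvtColor(c["image"],cv2.COLOR_BGR2GRAY)[r,cols[0]:cols[1]]; x=np.nonzero(g<45)[0]+cols[0]; print(x[0],x[-1],f(c,x[0]-.5,r,.059),f(c,x[-1]+.5,r,.059))
# held block top front edge columns at row 203
c=c3;g=cv2.cvtColor(c["image"],cv2.COLOR_BGR2GRAY);print(g[206,268:376].tolist())
for u in(275,366.5): print(f(c,u,206,.246-.0374+.075))
for r in(203,):print("front edge",f(c,320,r,.2836))
E
```

```text
jawface top [-0.1562  0.5675]
jawback [-0.1422  0.5674]
fixed back [-0.2579  0.5694]
fixed 83 top [-0.2467  0.5693]
fixed 83 bot [-0.2466  0.5697]
fixed 92 bot [-0.2368  0.5697]
92 plate [-0.2362  0.5699]
w2 14 top [-0.228   0.5681]
w2 14 bot [-0.2336  0.5686]
cam -0.16765250109613306 0.5635512405377643
cam -0.24739640522282427 0.565003254764127
tcp -0.17156041236971428 0.5635931571011998
76.44186880459058
302 345 (np.float64(-0.14908105613939815), np.float64(0.5439319621761566)) (np.float64(-0.14853669168843997), np.float64(0.5880032154288127))
280 343 (np.float64(-0.2528394666099463), np.float64(0.5247232839385318)) (np.float64(-0.25206523820490245), np.float64(0.5875486743392547))
[55, 57, 57, 55, 60, 79, 115, 149, 165, 173, 175, 175, 175, 176, 176, 177, 177, 177, 176, 175, 174, 174, 173, 171, 171, 173, 173, 173, 175, 175, 177, 177, 179, 179, 180, 180, 178, 178, 178, 178, 179, 178, 179, 179, 180, 180, 181, 181, 182, 180, 180, 181, 180, 179, 178, 178, 177, 176, 175, 177, 177, 178, 178, 178, 178, 178, 180, 179, 178, 180, 181, 181, 180, 181, 180, 181, 181, 180, 180, 180, 179, 179, 180, 180, 181, 182, 184, 184, 183, 183, 182, 180, 179, 178, 178, 178, 175, 167, 154, 145, 150, 154, 155, 156, 156, 157, 156, 154]
(np.float64(-0.1981281187307964), np.float64(0.5452708410603264))
(np.float64(-0.1976661549860967), np.float64(0.5836701762643903))
front edge (np.float64(-0.19923267416378226), np.float64(0.5641746001885344))
```

Clamp found: bar angle -102.85°, fixed face at -246.6 mm and jaw face at -156.2 mm along the bar. The gap is therefore 90 mm, within the 82–94 expected, and the pad width measures 44 mm as given. To set the block at clamp x≈40, y=62 I need to go +3.6 cm forward, +0.2 sideways, turn -0.7°, and then down.

>>> step_arm(steps="0.3 2 0.1 0 -0.7; 0.3 3.6 0.2 0 -0.7; 0.3 3.6 0.2 0 -0.7; 0.3 3.6 0.2 5 -0.7; 0.3 3.6 0.2 10 -0.7; 0.3 3.6 0.2 14 -0.7; 0.3 3.6 0.2 17 -0.7; 0.3 3.6 0.2 19 -0.7; 0.3 3.6 0.2 20 -0.7; 0.3 3.6 0.2 20 -0.7; 0.3 3.6 0.2 20 -0.7")

```text
time: 6.38
eef_pos: [0.599, 0.0785, 0.0471]
tcp_rot: [0.781, 0.624, 0.001, 0.001]
ft_force: [0.7, 0.0, -3.3]
width: 0.413
grip_force: 60.7
```

>>> step_arm(steps="0.3 0 0 0.1 0; 0.3 0 0 0.2 0; 0.3 0 0 0.2 0; 0.3 0 0 0.2 0")

```text
time: 6.88
eef_pos: [0.598, 0.0783, 0.0441]
tcp_rot: [0.781, 0.624, 0.0, 0.0]
ft_force: [0.0, -0.3, -4.3]
width: 0.415
grip_force: 60.6
```

>>> step_arm(steps="0.3 0 0 0.1 0; 0.3 0 0 0.1 0; 0.3 0 0 0.1 0")

```text
time: 7.25
eef_pos: [0.5982, 0.0785, 0.0437]
tcp_rot: [0.781, 0.625, 0.0, 0.0]
ft_force: [-1.2, -0.6, 2.5]
width: 0.417
grip_force: 63.3
```

>>> step_arm(steps="0.3 0 0 0.1 0; 0.3 0 0 0.1 0; 0.3 0 0 0.1 0")

```text
time: 7.62
eef_pos: [0.5982, 0.0786, 0.0436]
tcp_rot: [0.781, 0.625, 0.0, 0.0]
ft_force: [-3.7, -0.6, 7.6]
width: 0.414
grip_force: 65.5
```

The block is bearing on the plate: TCP at 43.6 mm against 43.4 expected. Releasing and rising.

>>> step_arm(steps="0.65 0 0 0 0; 0.65 0 0 0 0; 0.65 0 0 0 0; 0.65 0 0 0 0; 0.65 0 0 -3 0; 0.65 0 0 -8 0; 0.65 0 0 -13 0; 0.65 -2 0 -17 0; 0.65 -4 0 -17 0; 0.65 -4 0 -17 0; 0.65 -4 0 -17 0")

```text
time: 9.0
eef_pos: [0.5883, 0.0399, 0.2105]
tcp_rot: [0.781, 0.625, -0.001, -0.001]
ft_force: [-0.1, -0.1, -1.1]
width: 0.649
grip_force: 0.0
```

```bash
python3 w.py w4
```

```text
9.05 [0.5884 0.0403 0.2106] [[ 0.219  0.976  0.   ]
 [ 0.976 -0.219 -0.003]] 0.6502286740264115 [-0.2 -0.2 -1. ]
[0.60580711 0.11379469 0.3874809 ] 351.7844852490714
[233.81205662 416.84483564] [291.40277827 104.10701456]
```

View pics/w4.png

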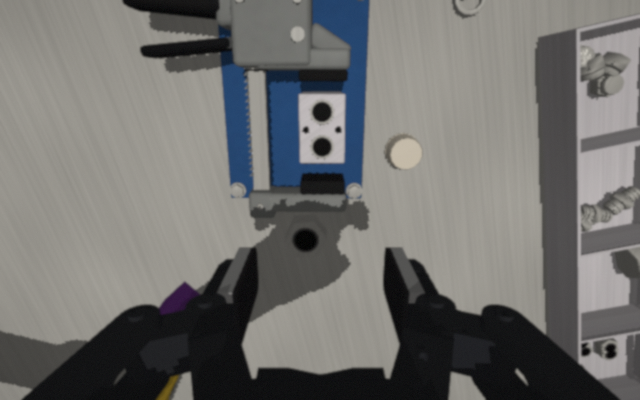

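The block stands centred between the pads, top at (322,128), with gaps at both ends; the trigger's bar is at (185,48) and the handle at (170,5). Next I'll check the trigger's predicted position in this view, and the elbow's clearance.

```bash
python3 - <<'E'
from h import *
import pickle
a=np.radians(-102.85); v=np.array([np.cos(a),np.sin(a)]); yh=np.array([-v[1],v[0]])
W=lambda x,y,z:np.r_[v*(x/1e3-.2466)+yh*(y/1e3+.504),z]
C=lambda P:((v@P[:2]+.2466)*1e3,(yh@P[:2]-.504)*1e3)
c=pickle.load(open("w4.pkl","rb")); g=cv2.cvtColor(c["image"],cv2.COLOR_BGR2GRAY)
for x in(-23.5,-33.5): print(x,proj(c,W(x,-60,.055)))
u=int(proj(c,W(-28,-60,.055))[0]); print(u,g[30:80,u].tolist())
s=pickle.load(open("c0.pkl","rb"))["scene"]; e=onz(s,308,134,.02); print("elbow",e,C(e))
print(W(-58.5,-60,.02))
E
```

```text
-23.5 [184.24777856  53.35235827]
-33.5 [182.95722427  41.05543045]
183 [77, 91, 115, 131, 145, 150, 151, 151, 152, 149, 134, 96, 50, 24, 21, 22, 20, 18, 17, 13, 13, 11, 10, 11, 15, 34, 58, 70, 75, 75, 75, 76, 76, 75, 76, 76, 76, 76, 76, 78, 88, 114, 137, 148, 150, 150, 150, 149, 150, 149]
elbow [0.36001631 0.3246489  0.02      ] (np.float64(-149.98568455888818), np.float64(-225.2017867292551))
[0.50073436 0.19871364 0.02      ]
```

>>> step_arm(steps="0.8 1.5 -1.5 0 10; 0.9 3 -3 0 20; 1 4.5 -4.5 0 30; 1 6 -6 0 40; 1 7.5 -7.5 0 50; 1 9 -9 0 60; 1 10.5 -10 0 70; 1 12 -11 0 80; 1 13.5 -12 0 90; 1 13.5 -12 0 90; 1 13.5 -12 0 90; 1 13.5 -12 0 90")

```text
time: 10.55
eef_pos: [0.5022, 0.1962, 0.2118]
tcp_rot: [0.994, -0.111, -0.0, 0.0]
ft_force: [-0.0, -0.5, 0.3]
width: 0.999
grip_force: 0.0
```

The trigger shows at rows 41–55 against a predicted 41–53, so the pose is good. Straddle the handle and trigger.

>>> step_arm(steps="1 -0.2 -0.2 5 0; 1 -0.2 -0.2 10 0; 1 -0.2 -0.2 14 0; 1 -0.2 -0.2 17 0; 1 -0.2 -0.2 18.5 0; 1 -0.2 -0.2 19 0; 1 -0.2 -0.2 19 0; 1 -0.2 -0.2 19 0; 1 -0.2 -0.2 19 0")

```text
time: 11.68
eef_pos: [0.5009, 0.2, 0.0229]
tcp_rot: [0.994, -0.111, 0.001, -0.001]
ft_force: [0.2, 0.3, 0.1]
width: 1.006
grip_force: 0.0
```

>>> step_arm(steps="0.75 0 0 0 0; 0.75 0 0 0 0; 0.75 0 0 0 0; 0.65 0 0 0 0; 0.65 0 0 0 0; 0.55 0 0 0 0; 0.55 0 0 0 0; 0.55 0 0 0 0")

```text
time: 12.68
eef_pos: [0.5004, 0.1997, 0.0221]
tcp_rot: [0.994, -0.111, 0.0, -0.0]
ft_force: [-0.3, -0.2, -0.2]
width: 0.549
grip_force: 0.0
```

>>> step_arm(steps="0.5 0 0 0 0; 0.5 0 0 0 0; 0.45 0 0 0 0; 0.45 0 0 0 0; 0.45 0 0 0 0")

```text
time: 13.3
eef_pos: [0.5003, 0.1997, 0.022]
tcp_rot: [0.994, -0.111, -0.0, -0.0]
ft_force: [-0.2, -0.1, 0.3]
width: 0.449
grip_force: 0.0
```

```bash
python3 w.py w5
```

```text
13.35 [0.5003 0.1997 0.0221] [[ 0.975 -0.22  -0.   ]
 [-0.22  -0.975 -0.   ]] 0.45008594303768856 [-0.1  0.2 -0.3]
[0.57565868 0.1815535  0.1990159 ] 351.7844852490714
[1442.57529692  239.11493554] [478.58660928  56.69039555]
```

View pics/w5.png

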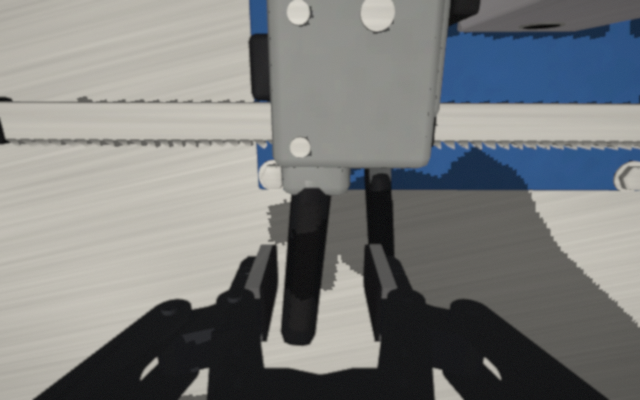

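```bash
cat > t.py <<'E'
from h import *
import pickle,sys
a=np.radians(-102.85); v=np.array([np.cos(a),np.sin(a)]); yh=np.array([-v[1],v[0]])
W=lambda x,y,z:np.r_[v*(x/1e3-.2466)+yh*(y/1e3+.504),z]
C=lambda P:((v@P[:2]+.2466)*1e3,(yh@P[:2]-.504)*1e3)
E
python3 - <<'E'
from t import *
c=pickle.load(open("w5.pkl","rb")); g=cv2.cvtColor(c["image"],cv2.COLOR_BGR2GRAY)
for q in(0,.1,.19):
    for y in(-25,-40,-60):
        L=y-40; ang=.095-q; x=-38-L*np.tan(ang); print(q,y,[proj(c,W(x+d,y,.055)).round(0) for d in(-5,5)])
print("handle",[proj(c,W(x,-40,.057)).round(0) for x in(-74,-56)])
for r in(195,220,240): print(r,g[r,355:405:2].tolist())
print("tcp",C(manip.sense()["eef_pos"]))
for y in (-60,):
  for u in(274,366): 
    print(C(onz(c,u,247,.05)),C(onz(c,u,247,.03)))
E
```

```text
0 -25 [array([371., 185.]), array([395., 185.])]
0 -40 [array([373., 218.]), array([396., 218.])]
0 -60 [array([375., 259.]), array([397., 259.])]
0.1 -25 [array([356., 185.]), array([379., 185.])]
0.1 -40 [array([355., 218.]), array([377., 218.])]
0.1 -60 [array([353., 259.]), array([375., 259.])]
0.19 -25 [array([342., 185.]), array([366., 185.])]
0.19 -40 [array([338., 218.]), array([361., 218.])]
0.19 -60 [array([333., 259.]), array([355., 259.])]
handle [array([284., 220.]), array([326., 220.])]
195 [98, 98, 98, 99, 95, 58, 17, 15, 10, 16, 16, 17, 16, 14, 17, 16, 18, 17, 55, 93, 97, 97, 98, 96, 99]
220 [100, 99, 100, 100, 98, 89, 42, 15, 15, 15, 15, 15, 13, 13, 14, 17, 15, 14, 17, 62, 96, 98, 97, 99, 100]
240 [99, 100, 99, 100, 99, 100, 81, 21, 15, 14, 18, 14, 13, 15, 16, 14, 16, 14, 17, 44, 91, 100, 99, 99, 100]
tcp (np.float64(-59.39133700837354), np.float64(-60.61135468464429))
(np.float64(-80.03639625044643), np.float64(-56.6037241685437)) (np.float64(-82.93590504692352), np.float64(-66.46415022178465))
(np.float64(-37.08642297372325), np.float64(-56.454407932058196)) (np.float64(-34.22144988808909), np.float64(-66.294793676208))
```

>>> step_arm(steps="0.4 0 0 0 0; 0.4 0 0 0 0; 0.37 0 0 0 0; 0.37 0 0 0 0; 0.37 0 0 0 0")

```text
time: 13.98
eef_pos: [0.5003, 0.1997, 0.022]
tcp_rot: [0.994, -0.111, -0.0, -0.0]
ft_force: [1.0, -0.2, -1.1]
width: 0.371
grip_force: 0.0
```

```bash
cat > tr.py <<'E'
from t import *
c=optics.camera("wrist"); g=cv2.cvtColor(c["image"],cv2.COLOR_BGR2GRAY)
for r in(195,220,240,260): 
    x=np.nonzero(g[r,270:430]<50)[0]+270; b=np.split(x,np.nonzero(np.diff(x)>2)[0]+1); print(r,[(int(k[0]),int(k[-1])) for k in b if len(k)])
s=manip.sense(); print(s["time"],s["width"],s["grip_force"],s["ft_force"].round(1),s["eef_pos"].round(4))
pickle.dump(c,open("last.pkl","wb"))
E
python3 tr.py
```

```text
195 [(295, 327), (366, 390)]
220 [(290, 327), (367, 392)]
240 [(288, 325), (369, 393)]
260 [(277, 323), (357, 364), (379, 393)]
14.025 0.37322700915578283 0.0 [0.5 0.2 0. ] [0.5004 0.1998 0.0221]
```

```bash
python3 - <<'E'
from t import *
c=pickle.load(open("last.pkl","rb")); a=c["image"][160:350,240:440]
a=np.clip(a.astype(float)**.6*9,0,255).astype(np.uint8)
cv2.imwrite("pics/z.png",cv2.resize(a,None,fx=3.1,fy=3.1,interpolation=cv2.INTER_CUBIC))
for z in(.022,.03,.055): print(z,[proj(c,W(x,y,z)).round(0).tolist() for x,y in((-23.5,-60),(-28.5,-101),(-28.5,-49),(-59.4,-60.6))])
E
```

```text
0.022 [[384.0, 230.0], [372.0, 295.0], [376.0, 211.0], [319.0, 231.0]]
0.03 [[387.0, 236.0], [374.0, 303.0], [379.0, 217.0], [318.0, 237.0]]
0.055 [[397.0, 259.0], [381.0, 334.0], [387.0, 237.0], [318.0, 260.0]]
```

View pics/z.png

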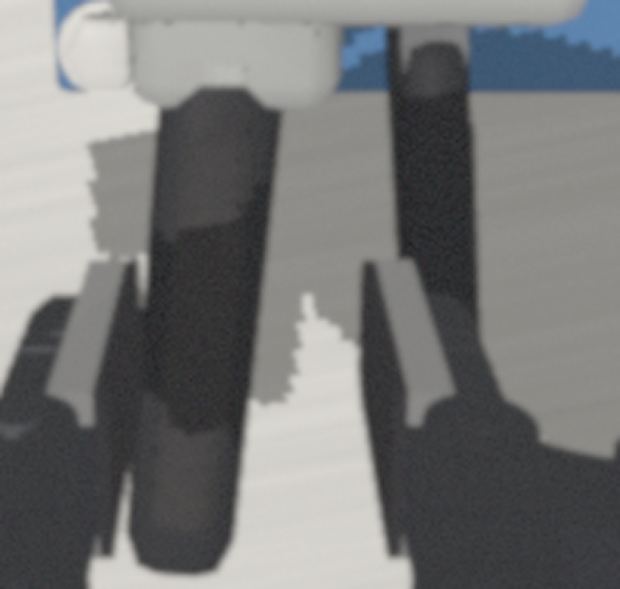

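The picture shows the right finger tip overlapping the trigger's line, with the trigger still out and no force reading. I'll test by reopening in small steps while measuring the trigger's edges numerically.

>>> step_arm(steps="0.55 0 0 0 0; 0.55 0 0 0 0; 0.55 0 0 0 0; 0.7 0 0 0 0; 0.7 0 0 0 0; 0.7 0 0 0 0")

```text
time: 14.78
eef_pos: [0.5003, 0.1997, 0.0221]
tcp_rot: [0.994, -0.111, 0.0, -0.0]
ft_force: [0.1, -0.2, 0.2]
width: 0.696
grip_force: 0.0
```

```bash
cat >> tr.py <<'E'
for r in(250,270,290): print(r,g[r,340:440:3].tolist())
E
python3 tr.py
```

```text
195 [(295, 327), (366, 390)]
220 [(290, 327), (367, 392)]
240 [(288, 325), (369, 393)]
260 [(287, 323), (370, 400)]
14.825 0.6956299033830238 0.0 [0.6 0.6 0.3] [0.5003 0.1998 0.0221]
250 [99, 97, 99, 98, 99, 98, 99, 100, 99, 84, 17, 16, 15, 15, 15, 16, 16, 16, 26, 75, 87, 88, 87, 94, 97, 97, 98, 98, 99, 99, 98, 98, 98, 97]
270 [192, 190, 190, 180, 161, 104, 96, 96, 97, 93, 32, 16, 15, 18, 13, 16, 17, 21, 18, 19, 22, 24, 70, 86, 87, 87, 78, 27, 23, 25, 40, 95, 98, 99]
290 [191, 192, 194, 196, 197, 197, 197, 197, 197, 196, 137, 16, 14, 14, 15, 15, 17, 18, 20, 19, 20, 20, 17, 21, 21, 68, 86, 85, 87, 85, 54, 25, 24, 23]
```

```bash
python3 - <<'E'
from t import *
s=manip.sense(); t=s["eef_pos"]
for n in("scene","side"):
    c=optics.camera(n); g=cv2.cvtColor(c["image"],cv2.COLOR_BGR2GRAY)
    pr=lambda p:proj(c,p).round(1).tolist()
    print(n,"tcp",pr(t),"tcp+38",pr(t+[0,0,.038]),"trig mid/end top",pr(W(-28.5,-60,.055)),pr(W(-28.5,-101,.055)),"handle end",pr(W(-65,-101,.057)))
    u,r=map(int,proj(c,t)); 
    for y in range(r-32,r+16): print(y,"".join("#%+. "[min(4,int(k)//32)] for k in g[y,u-36:u+36]))
    print("col0",u-36)
E
```

```text
scene tcp [330.8, 166.9] tcp+38 [331.2, 156.2] trig mid/end top [324.5, 162.6] [313.4, 156.9] handle end [321.5, 150.8]
134      ..........     %%++++%%++%%%%%%%%%%%%%%%%%%%%%%%%.                 
135      ..........     %%+++%%%%%++%%%%%%%%%%%%%%%%%%%+                    
136      ............  .+%+++%%%%%+ .%%%%%%%+..%%%%%%%%.                    
137     ................+%+++%%%%%+  .+%%%%+.  +%%%%%%+.                    
138       ..............+%+++%%%%%%+.   %%%.  .+%%%%%%+                     
139         ............+%+++%%%%%%%++..%%+.  +%%%%%%+.                     
140           .........++%%%%%%%%%%%%%%+%%+   %%%%%++.                      
141               . ....+%%%%%%%%%%%%%%%%%+   %%%%%%+.                      
142                   ...%%%%%%%%+. .%%%%+.   %%%%%%+.                      
143                      %%%%%%%%+  .%%%+.    %%%%%%+.                      
144                      %%%%%%%%+   %%+.     %%%%%%+.                      
145                      %%%%%%%%+. +%%+      %%%%%%+.                      
146                      +%%%%%%%%++%%+.     .%%%%%++.  
[... 5848 characters left out ...]
57   .++++++++.        +%+++%.   .++++++++%#######%+++++++++.              
258  .++++++++.          .%%+.   .+++++++++%%######%++++++.                 
259 +++++++++.             .    .++++++++++++%####+.. ..                    
260 +++++++.                   .++++++++++++++%#%++.                        
261 +++++.                    .++++++++++++++++++++++                       
262 +++.                      .++++++++++. .++++++++++                      
263 +.                         .+++++++.    .++++++++++                     
264                              .+++++.      .++++++++.                    
265 .                             .++.         .++++++.                     
col0 264
```

The ASCII patch settles it: at this opening the tips sit about 38 mm above the reported TCP (mid-tips at (333,155), exactly where TCP+38 mm projects). The fingers passed over the trigger. I'll open fully and lower by 3 cm, watching the force.

>>> step_arm(steps="1 0 0 0 0; 1 0 0 0 0; 1 0 0 0.5 0; 1 0 0 1 0; 1 0 0 1.5 0; 1 0 0 2 0; 1 0 0 2 0; 1 0 0 2 0")

```text
time: 15.92
eef_pos: [0.5004, 0.1998, 0.0021]
tcp_rot: [0.994, -0.111, 0.0, -0.0]
ft_force: [-0.7, -0.2, 0.7]
width: 0.994
grip_force: 0.0
```

>>> step_arm(steps="1 0 0 0.5 0; 1 0 0 1 0; 1 0 0 1 0; 1 0 0 1 0")

```text
time: 16.42
eef_pos: [0.5003, 0.1997, -0.008]
tcp_rot: [0.994, -0.111, -0.0, 0.0]
ft_force: [-0.1, -0.8, 0.4]
width: 1.001
grip_force: 0.0
```

```bash
python3 tr.py; python3 - <<'E'
from t import *
print(C(manip.sense()["eef_pos"]))
c=optics.camera("scene"); g=cv2.cvtColor(c["image"],cv2.COLOR_BGR2GRAY)
for y in range(140,182): print(y,"".join("#%+. "[min(4,int(k)//32)] for k in g[y,294:370]))
E
```

```text
195 [(358, 379), (390, 401), (408, 429)]
220 [(292, 325), (375, 406)]
240 [(283, 330), (376, 408)]
260 [(282, 327), (377, 408), (426, 429)]
16.475 1.0022442398668618 0.0 [-0.5 -0.3 -0.4] [ 0.5004  0.1998 -0.0079]
250 [98, 100, 98, 99, 100, 99, 98, 98, 99, 99, 98, 96, 40, 11, 13, 17, 16, 16, 15, 13, 16, 16, 19, 63, 96, 97, 97, 96, 100, 97, 98, 97, 98, 98]
270 [99, 100, 100, 99, 100, 99, 100, 100, 100, 100, 99, 98, 66, 13, 12, 15, 14, 16, 12, 14, 17, 16, 17, 62, 97, 99, 98, 98, 54, 19, 19, 20, 20, 35]
290 [137, 99, 96, 96, 96, 96, 96, 96, 97, 98, 97, 98, 87, 18, 13, 15, 18, 14, 16, 16, 16, 16, 17, 44, 95, 95, 96, 79, 16, 18, 18, 21, 19, 18]
(np.float64(-59.46006269009638), np.float64(-60.538852962893294))
140           .........+%%+++++++++%%%%%%%%%%%%%%%%%%%%%%+                      
141               . ...+%%++++%%%++%%%%%%%%%%%%%+.%%%%%%%.                      
142                   .+%++++%%%%%%%%%%%%%%%%%%%+.%%%%%%%.                      
143                    .%%+++%%%%++%%%%%%%%%%%%%++%%%%%%+                       
144                    .%++++%%%+. %%%%%%%%%%+...%%%%%++.      
[... 2314 characters left out ...]
..............++++++++....         ..     ...+++.   
174 .  .....................................++++++......        ........++++.   
175 .........................................+++++++......          ...+++++.   
176 ........................................    ++++++.   ..       .... ..++.   
177 .......................................      .+++.      ..   ....    ..+.   
178 ......................................       .++.         ..... ..    ..    
179 ....................................        .++.     ....             ...   
180 ...................................        ..+      ++%%%+             .... 
181 ..................................        .++.+.    %%%%%+              .++.
```

```bash
python3 - <<'E'
from t import *
c=pickle.load(open("c0.pkl","rb"))["scene"]
for z in(.01,.02,.03,.04): print(z,proj(c,W(-106,-60,z)).round(1),proj(c,W(-106,-50,z)).round(1),proj(c,W(-14,-60,z)).round(1),proj(c,W(-14,-50,z)).round(1))
E
```

```text
0.01 [340.5 163.1] [343.2 164.4] [320.9 177.5] [323.6 179. ]
0.02 [340.7 160.4] [343.4 161.7] [321.  174.8] [323.7 176.2]
0.03 [340.9 157.6] [343.6 158.9] [321.1 172. ] [323.8 173.4]
0.04 [341.  154.8] [343.7 156.1] [321.1 169.2] [323.9 170.6]
```

>>> step_arm(steps="0.9 0 0 0 0; 0.85 0 0 0 0; 0.8 0 0 0 0; 0.75 0 0 0 0; 0.7 0 0 0 0; 0.65 0 0 0 0; 0.6 0 0 0 0; 0.6 0 0 0 0; 0.6 0 0 0 0")

```text
time: 17.65
eef_pos: [0.4994, 0.1958, -0.0079]
tcp_rot: [0.994, -0.112, -0.001, 0.003]
ft_force: [-1.6, -7.0, 5.6]
width: 0.604
grip_force: 3.5
```

```bash
python3 tr.py
```

```text
195 [(348, 360), (371, 379), (389, 429)]
220 [(282, 314), (356, 386)]
240 [(273, 320), (356, 386)]
260 [(272, 317), (357, 389), (404, 411)]
17.7 0.6022402656360994 3.5367136114655295 [-2.2 -7.1  5. ] [ 0.4993  0.1958 -0.0079]
250 [104, 103, 103, 102, 102, 74, 14, 15, 18, 17, 17, 15, 14, 17, 18, 15, 72, 89, 90, 92, 99, 100, 100, 101, 103, 101, 103, 102, 102, 102, 103, 104, 103, 104]
270 [105, 104, 105, 105, 106, 85, 15, 17, 16, 17, 19, 14, 16, 18, 16, 16, 22, 24, 63, 90, 90, 90, 87, 39, 27, 28, 30, 86, 102, 103, 101, 100, 101, 101]
290 [109, 101, 100, 100, 101, 87, 18, 15, 17, 16, 17, 16, 15, 18, 17, 15, 20, 21, 20, 21, 27, 84, 91, 91, 91, 86, 36, 24, 23, 26, 44, 99, 104, 104]
```

Contact confirmed now: the trigger pushes back at 7 N. I'll open a bit, lower 8 mm for a fuller grip, then make the first stroke slowly to learn the opening at the stop.

>>> step_arm(steps="0.85 0 0 0 0; 0.85 0 0 0 0; 0.85 0 0 0.4 0; 0.85 0 0 0.8 0; 0.85 0 0 0.8 0; 0.7 0 0 0.8 0; 0.6 0 0 0.8 0; 0.5 0 0 0.8 0; 0.5 0 0 0.8 0; 0.5 0 0 0.8 0")

```text
time: 18.95
eef_pos: [0.499, 0.1956, -0.0158]
tcp_rot: [0.994, -0.112, -0.001, 0.003]
ft_force: [-1.9, -7.3, 5.4]
width: 0.502
grip_force: 4.1
```

>>> step_arm(steps="0.45 0 0 0 0; 0.42 0 0 0 0; 0.42 0 0 0 0; 0.42 0 0 0 0")

```text
time: 19.45
eef_pos: [0.4998, 0.199, -0.0151]
tcp_rot: [0.994, -0.112, -0.0, 0.0]
ft_force: [-1.9, -2.3, 7.3]
width: 0.423
grip_force: 6.6
```

>>> step_arm(steps="0.38 0 0 0 0; 0.36 0 0 0 0; 0.36 0 0 0 0; 0.36 0 0 0 0")

```text
time: 19.95
eef_pos: [0.5002, 0.2007, -0.0147]
tcp_rot: [0.994, -0.113, -0.0, -0.001]
ft_force: [-3.5, 0.3, 8.2]
width: 0.374
grip_force: 46.1
```

>>> step_arm(steps="0.6 0 0 0 0; 0.9 0 0 0 0; 0.9 0 0 0 0; 0.9 0 0 0 0; 0.9 0 0 0 0")

```text
time: 20.58
eef_pos: [0.5005, 0.2001, -0.0159]
tcp_rot: [0.994, -0.111, 0.0, -0.0]
ft_force: [-0.6, 0.5, -0.9]
width: 0.903
grip_force: 0.0
```

```bash
cat > jaw.py <<'E'
from t import *
c=optics.camera("scene"); im=c["image"]; g=cv2.cvtColor(im,cv2.COLOR_BGR2GRAY)
c0=pickle.load(open("c0.pkl","rb"))["scene"]; g0=cv2.cvtColor(c0["image"],cv2.COLOR_BGR2GRAY)
# profile along clamp x on the bar-side jaw top (y=30, z=.057 top of jaw)
xs=np.arange(20,140,1.5)
def prof(g,y,z):
    P=np.array([proj(c0,W(x,y,z)) for x in xs],np.float32)
    return cv2.remap(g.astype(np.float32),P[None,:,0],P[None,:,1],cv2.INTER_LINEAR)[0]
from scipy.signal import correlate
y,z=25,.057
a,b=prof(g0,y,z),prof(g,y,z)
print("start",a.astype(int).tolist()); print("now  ",b.astype(int).tolist())
s=manip.sense(); print(s["time"],s["width"])
E
python3 jaw.py; python3 tr.py | head -3
```

```text
start [66, 66, 66, 66, 67, 67, 67, 67, 67, 67, 67, 67, 67, 66, 67, 71, 77, 81, 82, 84, 86, 85, 86, 87, 88, 84, 82, 83, 84, 83, 84, 86, 83, 80, 77, 78, 79, 79, 81, 83, 79, 75, 72, 75, 76, 73, 70, 70, 74, 80, 80, 77, 73, 73, 76, 78, 88, 107, 121, 128, 130, 130, 130, 131, 128, 121, 111, 110, 107, 101, 94, 88, 86, 85, 84, 84, 84, 84, 84, 83]
now   [155, 163, 179, 170, 168, 176, 171, 162, 162, 162, 158, 158, 159, 164, 148, 124, 101, 87, 83, 77, 71, 69, 68, 69, 68, 69, 74, 81, 84, 80, 76, 70, 72, 76, 81, 79, 73, 76, 81, 84, 83, 85, 87, 83, 79, 76, 78, 79, 79, 83, 98, 112, 125, 131, 133, 133, 133, 134, 134, 134, 131, 125, 117, 109, 99, 92, 87, 85, 85, 85, 84, 84, 84, 85, 84, 84, 84, 84, 84, 84]
20.625 0.8977524185033167
195 []
220 [(378, 412)]
240 [(283, 332), (379, 414)]
```

The jaw closed about 8–9 mm, counting the earlier partial stroke. Around 22 mm remains, so I'll do two full strokes.

>>> step_arm(steps="0.7 0 0 0 0; 0.6 0 0 0 0; 0.5 0 0 0 0; 0.42 0 0 0 0; 0.36 0 0 0 0; 0.36 0 0 0 0; 0.36 0 0 0 0; 0.6 0 0 0 0; 0.9 0 0 0 0; 0.9 0 0 0 0; 0.9 0 0 0 0; 0.9 0 0 0 0")

```text
time: 22.18
eef_pos: [0.5004, 0.2001, -0.016]
tcp_rot: [0.994, -0.111, 0.0, -0.0]
ft_force: [0.2, 0.1, 0.3]
width: 0.903
grip_force: 0.0
```

```bash
python3 jaw.py|tail -2
```

```text
now   [155, 163, 179, 170, 168, 176, 171, 163, 163, 162, 159, 158, 159, 164, 148, 124, 101, 87, 83, 77, 72, 70, 69, 70, 69, 70, 75, 81, 85, 81, 76, 73, 76, 77, 73, 69, 68, 70, 70, 70, 76, 82, 86, 83, 79, 80, 98, 117, 127, 132, 133, 133, 134, 134, 133, 132, 129, 121, 113, 103, 94, 89, 86, 85, 86, 86, 85, 85, 85, 84, 84, 84, 84, 84, 84, 84, 84, 82, 79, 74]
22.225 0.9003709583396137
```

>>> step_arm(steps="0.7 0 0 0 0; 0.6 0 0 0 0; 0.5 0 0 0 0; 0.42 0 0 0 0; 0.36 0 0 0 0; 0.36 0 0 0 0; 0.36 0 0 0 0; 0.6 0 0 0 0; 0.9 0 0 0 0; 0.9 0 0 0 0; 0.9 0 0 0 0; 0.9 0 0 0 0")

```text
time: 23.72
eef_pos: [0.5004, 0.2001, -0.0159]
tcp_rot: [0.994, -0.111, 0.0, -0.0]
ft_force: [-0.0, 0.3, -0.8]
width: 0.901
grip_force: 0.0
```

```bash
python3 jaw.py|tail -2
```

```text
now   [155, 163, 179, 170, 167, 175, 170, 162, 162, 162, 158, 158, 160, 165, 148, 124, 101, 87, 83, 77, 71, 70, 68, 69, 68, 69, 75, 81, 84, 80, 76, 74, 76, 77, 74, 70, 69, 71, 70, 71, 78, 89, 101, 117, 128, 132, 133, 133, 133, 133, 133, 131, 128, 122, 113, 103, 94, 89, 86, 85, 85, 85, 85, 84, 84, 84, 84, 83, 83, 83, 84, 84, 84, 84, 80, 76, 72, 74, 76, 74]
23.775 0.8996812601775077
```

Total travel is about 20 mm and each stroke gives 6 mm, so roughly 10 mm remains. One more full stroke, then a careful one.

>>> step_arm(steps="0.7 0 0 0 0; 0.6 0 0 0 0; 0.5 0 0 0 0; 0.45 0 0 0 0; 0.4 0 0 0 0; 0.37 0 0 0 0; 0.36 0 0 0 0; 0.36 0 0 0 0")

```text
time: 24.78
eef_pos: [0.5003, 0.2007, -0.0149]
tcp_rot: [0.994, -0.113, -0.0, -0.001]
ft_force: [-2.8, -1.0, 8.5]
width: 0.373
grip_force: 46.9
```

>>> step_arm(steps="0.6 0 0 0 0; 0.9 0 0 0 0; 0.9 0 0 0 0; 0.9 0 0 0 0; 0.9 0 0 0 0")

```text
time: 25.4
eef_pos: [0.5005, 0.2001, -0.0159]
tcp_rot: [0.994, -0.111, 0.0, -0.0]
ft_force: [-0.3, -0.7, -0.4]
width: 0.898
grip_force: 0.0
```

```bash
python3 jaw.py|tail -2
```

```text
now   [153, 156, 163, 157, 161, 176, 172, 164, 164, 164, 155, 143, 125, 105, 88, 79, 72, 70, 73, 72, 69, 68, 68, 69, 68, 69, 74, 81, 84, 80, 76, 70, 71, 76, 83, 87, 83, 83, 89, 104, 119, 129, 133, 133, 133, 133, 133, 133, 131, 127, 119, 109, 97, 90, 87, 85, 84, 84, 84, 84, 84, 83, 83, 83, 83, 83, 83, 84, 84, 84, 83, 79, 75, 71, 71, 73, 72, 70, 70, 69]
25.45 0.90095852751193
```

The block is now being pushed; about 5 mm remains. Careful stroke.

>>> step_arm(steps="0.7 0 0 0 0; 0.6 0 0 0 0; 0.5 0 0 0 0; 0.47 0 0 0 0; 0.45 0 0 0 0; 0.45 0 0 0 0; 0.45 0 0 0 0")

```text
time: 26.32
eef_pos: [0.4995, 0.1977, -0.0154]
tcp_rot: [0.994, -0.112, -0.001, 0.001]
ft_force: [-3.4, -3.8, 7.1]
width: 0.45
grip_force: 6.9
```

>>> step_arm(steps="0.43 0 0 0 0; 0.42 0 0 0 0; 0.42 0 0 0 0; 0.42 0 0 0 0")

```text
time: 26.82
eef_pos: [0.4998, 0.1989, -0.0151]
tcp_rot: [0.994, -0.112, -0.0, 0.0]
ft_force: [-3.3, -3.8, 9.1]
width: 0.422
grip_force: 9.5
```

>>> step_arm(steps="0.41 0 0 0 0; 0.4 0 0 0 0; 0.4 0 0 0 0; 0.4 0 0 0 0")

```text
time: 27.32
eef_pos: [0.5, 0.1998, -0.015]
tcp_rot: [0.994, -0.112, -0.0, -0.0]
ft_force: [-2.4, -2.1, 8.1]
width: 0.407
grip_force: 10.1
```

```bash
python3 jaw.py|tail -2
```

```text
now   [153, 155, 162, 157, 160, 175, 172, 157, 145, 128, 105, 86, 78, 70, 66, 66, 66, 68, 75, 81, 86, 84, 80, 75, 69, 69, 74, 81, 87, 88, 89, 91, 88, 89, 94, 104, 117, 126, 131, 133, 133, 133, 133, 133, 132, 130, 123, 114, 104, 94, 88, 86, 84, 84, 84, 84, 83, 83, 82, 82, 82, 83, 83, 83, 83, 83, 83, 80, 76, 72, 70, 69, 71, 70, 71, 73, 72, 70, 69, 68]
27.375 0.4009840467204392
```

>>> step_arm(steps="0.39 0 0 0 0; 0.39 0 0 0 0; 0.39 0 0 0 0; 0.39 0 0 0 0")

```text
time: 27.88
eef_pos: [0.5001, 0.2002, -0.0149]
tcp_rot: [0.994, -0.112, -0.0, -0.001]
ft_force: [-2.8, -2.0, 8.5]
width: 0.392
grip_force: 10.5
```

>>> step_arm(steps="0.38 0 0 0 0; 0.38 0 0 0 0; 0.38 0 0 0 0; 0.38 0 0 0 0")

```text
time: 28.38
eef_pos: [0.5003, 0.2005, -0.0148]
tcp_rot: [0.994, -0.112, 0.0, -0.001]
ft_force: [-2.6, -0.9, 9.7]
width: 0.385
grip_force: 14.7
```

```bash
python3 jaw.py|tail -2
```

```text
now   [153, 155, 162, 157, 160, 175, 170, 148, 128, 108, 90, 76, 72, 68, 66, 66, 66, 68, 72, 72, 69, 68, 68, 68, 67, 67, 73, 80, 84, 80, 76, 70, 71, 78, 89, 104, 118, 127, 132, 133, 133, 133, 134, 133, 130, 126, 118, 109, 99, 90, 86, 85, 85, 84, 84, 84, 84, 83, 82, 82, 82, 82, 82, 83, 82, 83, 83, 81, 77, 73, 70, 69, 71, 70, 71, 73, 72, 70, 69, 69]
28.425 0.385808443735329
```

>>> step_arm(steps="0.37 0 0 0 0; 0.36 0 0 0 0; 0.36 0 0 0 0; 0.5 0 0 0 0; 0.7 0 0 0 0; 0.9 0 0 0 0; 0.9 0 0 0 0; 0.9 0 0 0 0; 0.9 0 0 0 0")

```text
time: 29.55
eef_pos: [0.5005, 0.2001, -0.0159]
tcp_rot: [0.994, -0.111, 0.0, -0.0]
ft_force: [-0.0, -0.2, -0.2]
width: 0.9
grip_force: 0.0
```

```bash
python3 jaw.py|tail -2
```

```text
now   [153, 155, 162, 157, 161, 176, 170, 149, 129, 109, 90, 76, 72, 68, 66, 66, 66, 68, 72, 72, 70, 68, 67, 68, 67, 68, 74, 80, 84, 80, 76, 70, 72, 78, 89, 104, 118, 127, 132, 133, 133, 133, 134, 133, 131, 127, 119, 109, 99, 91, 87, 85, 85, 84, 84, 84, 84, 84, 83, 83, 83, 83, 83, 83, 84, 84, 84, 81, 77, 73, 70, 69, 71, 69, 71, 73, 72, 70, 69, 69]
29.6 0.9020422667909724
```

>>> step_arm(steps="0.7 0 0 0 0; 0.6 0 0 0 0; 0.55 0 0 0 0; 0.52 0 0 0 0; 0.52 0 0 0 0; 0.52 0 0 0 0")

```text
time: 30.35
eef_pos: [0.4991, 0.1953, -0.0159]
tcp_rot: [0.994, -0.112, -0.001, 0.003]
ft_force: [-1.4, -7.5, 6.7]
width: 0.519
grip_force: 4.0
```

>>> step_arm(steps="0.5 0 0 0 0; 0.5 0 0 0 0; 0.5 0 0 0 0; 0.5 0 0 0 0")

```text
time: 30.85
eef_pos: [0.4991, 0.1955, -0.0158]
tcp_rot: [0.994, -0.112, -0.001, 0.003]
ft_force: [-1.6, -7.7, 5.8]
width: 0.501
grip_force: 6.5
```

>>> step_arm(steps="0.48 0 0 0 0; 0.48 0 0 0 0; 0.48 0 0 0 0; 0.48 0 0 0 0")

```text
time: 31.35
eef_pos: [0.4992, 0.1962, -0.0156]
tcp_rot: [0.994, -0.113, -0.001, 0.002]
ft_force: [-1.6, -6.4, 7.4]
width: 0.482
grip_force: 10.0
```

>>> step_arm(steps="0.47 0 0 0 0; 0.46 0 0 0 0; 0.46 0 0 0 0; 0.46 0 0 0 0")

```text
time: 31.85
eef_pos: [0.4994, 0.1969, -0.0154]
tcp_rot: [0.994, -0.113, -0.001, 0.002]
ft_force: [-2.5, -5.8, 9.7]
width: 0.465
grip_force: 15.8
```

```bash
python3 jaw.py|tail -2; python3 -c "
from t import *
s=manip.sense();print(s['grip_force'],s['ft_force'])"
```

```text
now   [152, 154, 162, 157, 159, 172, 163, 138, 117, 100, 86, 75, 72, 68, 66, 70, 77, 82, 79, 75, 73, 76, 76, 76, 79, 81, 77, 72, 70, 73, 73, 72, 80, 92, 105, 120, 129, 132, 133, 133, 133, 134, 134, 129, 124, 117, 107, 98, 90, 85, 84, 84, 84, 84, 83, 83, 83, 83, 83, 83, 83, 83, 83, 83, 82, 80, 77, 78, 77, 73, 70, 69, 68, 68, 70, 72, 72, 70, 70, 69]
31.9 0.46374702546411906
16.086085913702846 [-2.70239276 -5.67746039  9.3228247 ]
```

>>> step_arm(steps="0.455 0 0 0 0; 0.453 0 0 0 0; 0.453 0 0 0 0; 0.453 0 0 0 0; 0.453 0 0 0 0; 0.453 0 0 0 0; 0.453 0 0 0 0; 0.453 0 0 0 0")

```text
time: 32.9
eef_pos: [0.4994, 0.1972, -0.0153]
tcp_rot: [0.994, -0.113, -0.001, 0.001]
ft_force: [-2.7, -4.5, 8.1]
width: 0.456
grip_force: 17.5
```

```bash
python3 jaw.py|tail -2; python3 - <<'E'
from t import *
s=manip.sense();print(s['grip_force'],s['ft_force'],s["qd"].round(3))
c=optics.camera("scene"); g=cv2.cvtColor(c["image"],cv2.COLOR_BGR2GRAY)
# block top at seat: corners and centre
for x,y in((0,42),(0,82),(60,82),(60,42),(30,62)): print((x,y),proj(c,W(x,y,.081)).round(1))
m=cv2.inRange(g,140,200); z=np.zeros_like(m); z[160:215,325:375]=m[160:215,325:375]
k,l,st,ce=cv2.connectedComponentsWithStats(z); i=1+np.argmax(st[1:,4]); print(st[i])
h=cv2.minAreaRect(cv2.findNonZero((l==i).astype(np.uint8))); b=cv2.boxPoints(h); 
hull=cv2.approxPolyDP(cv2.convexHull(cv2.findNonZero((l==i).astype(np.uint8))),2,True)[:,0]
for p in hull: print(p,np.round(C(onz(c,*p,.081)),1))
E
```

```text
now   [153, 155, 162, 156, 159, 172, 163, 138, 116, 100, 86, 75, 72, 68, 66, 70, 77, 82, 79, 75, 73, 77, 77, 77, 79, 81, 77, 72, 70, 72, 72, 72, 84, 100, 116, 127, 131, 132, 132, 133, 133, 133, 133, 129, 123, 116, 106, 96, 90, 86, 85, 84, 84, 84, 84, 83, 82, 82, 82, 82, 82, 82, 82, 83, 82, 79, 76, 77, 76, 73, 69, 69, 68, 68, 69, 72, 71, 69, 69, 69]
32.95 0.45731550802366194
15.778356017544866 [-2.89955146 -4.76330925  8.44312995] [-0.002  0.    -0.002 -0.001 -0.011 -0.011 -0.002]
(0, 42) [347.9 174.5]
(0, 82) [360.2 180.7]
(60, 82) [346.3 191.8]
(60, 42) [333.9 185.3]
(30, 62) [347.1 183. ]
[336 174  25  17 163]
[360 180] [-2. 80.]
[348 190] [51.2 80.9]
[336 185] [55.3 45.3]
[348 174] [-1.9 40.9]
```

>>> step_arm(steps="0.445 0 0 0 0; 0.445 0 0 0 0; 0.445 0 0 0 0; 0.445 0 0 0 0; 0.445 0 0 0 0; 0.445 0 0 0 0; 0.445 0 0 0 0; 0.445 0 0 0 0")

```text
time: 34.0
eef_pos: [0.4995, 0.1975, -0.0152]
tcp_rot: [0.994, -0.113, -0.001, 0.001]
ft_force: [-2.4, -4.8, 9.1]
width: 0.45
grip_force: 19.0
```

```bash
python3 -c "
from station import workorder,manip
s=manip.sense();print(s['grip_force'],s['width'])
print(workorder.finish_job())"
```

```text
19.038939429447055 0.45012721299152453
the job is handed in; nothing more can be done
None
```

The block stands on the blue plate, nipped between the two pads by the trigger alone. I handed the job in at 34 s still holding the trigger at about 19 N, which by the 1.5 ratio is roughly 28 N at the jaw, below the 50 N crush limit.

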